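Set the hanger on a backing panel with the lever press

ROBOT

A 6-joint arm with a two-finger parallel gripper is mounted at the origin on the work surface. World frame = base frame: x ahead of the robot, y to its left, z up, the work surface at z = 0. Lengths are in m, angles in rad, forces in N, time in s.
With the tool pointing down it reaches from about 0.25 to 0.725 m from the base axis. Payload 4 kg.
Tool frame: the origin (TCP) lies on the centre line of the jaws, within the pads' length; the fingertips stand 14 mm ahead of it and the grasp point (between the pads) lies 5 mm behind it; z points along the fingers, x is the direction in which the jaws open and shut, and the axes are right-handed (so a half turn about z gives the same grasp; the last joint's range is limited). The gripper opens to 85 mm and grips with 20 to 120 N. Pads are 22 mm wide; open, the fingers measure 114 mm over their backs; the gripper's body (76 mm by 85 mm) begins 54 mm behind the grasp point. The pads swing forward as they close: fully open they stand 13 mm farther back than shut.
Start: joints at [1.154, 0.241, 0.005, 1.335, 0, 1.571], TCP at [0.202, 0.457, 0.245] pointing down, gripper open.
Joint ranges: [-2.72, 2.72], [-1.05, 1.87], [-1.09, 1.28], [-1.99, 2.15], [-1.42, 1.44], [-3.14, 3.14]. Speed limits (rad/s): [2.79, 2.79, 3.14, 3.14, 3.14, 3.14].

INTERFACE

Orientations are given as a unit quaternion [x, y, z, w].
In Python, from workcell import bot gives the robot as it stands.
- The arm moves only by the tool play_rows, never from a script. Its argument "motion" is a list of rows, each an object with "fingers": the closure, from -1 (fully open) to 1 (shut), so that 0 is half open; "translation": the shift along the tool's x, y, z in cm, a list of three; "roll": the turn about the tool's z in degrees. A call has 1 to 20 rows; each row is the pose to reach, as a shift and turn from the pose commanded when the call began, along the tool's axes at that moment; what a row does not reach only later rows make up. A row lasts 1/12 s, in which the tool goes at most 41.7 mm and 7.16 degrees, less where a joint would pass 70% of its speed; a pose out of reach is approached as far as the arm can. A call with a gripper value outside its range is refused whole. The fingers move at their own pace and stop on an object; the grip force is fixed at half the most. Time passes only in rows, so rows that repeat a pose let the fingers close. It gives the time, the measured TCP pose, the force and the opening at its end, in the units of the state.
- bot.get_obs(): the state, without advancing time (a new reading comes with each control period).
- bot.camera(name): name is "scene" or "top" or "wrist"; returns a dict with "pixels" (384x512x3 uint8, red, green, blue), "intrinsics" (3x3 intrinsics, pixels), "k1" (the pictures are not rectified: a ray, as slopes to the right and down, at radius r is drawn at 1 + k1 r^2 times it, then the intrinsics apply), "world_to_cam" (4x4, takes a point from world to camera coordinates). Camera axes: x right, y down, z forward; pixel columns grow to the right and rows downward; lengths in m; the calibration is good to about 2 mm. A picture is of the moment at which its call begins. There is no depth.
- bot.job_done(): hands the job in, once; it reports no verdict.
The state is a dict: "clock": time; "joint_pos": joint angles; "joint_vel": joint speeds; "tau": joint torques, N m; "eef_pos": TCP position; "tool_rot": TCP orientation; "ft_force": force on the tool from outside, world axes, zero at the start; "ft_torque": the same for the moment, N m; "grip_width": finger opening in m.
Only numpy, scipy, OpenCV 4.12 (cv2) and the standard library are available. Lean on these libraries where they do the work, as an engineer would, in place of code of your own. Each camera call takes 0.05 s, during which the arm holds its last target. There are 200 camera calls.

TASK

Two identical bench lever presses stand on the pastel studio's table, and one of them has a plywood backing panel with a brass hanger lying on its bed under the ram. Rivet that hanger: push that press's lever all the way down to its stop, hold it there for about a second, then let it spring fully back up. Do not move the panel on the bed and leave the other press's lever alone.

Things in the scene. Friction and masses are not known exactly. Their poses are not given: they have to be found in the camera images.
- lever_a (a joint): lever of the press with the panel on its bed: 0 rad up at rest (held by its spring), 0.6 rad down at the stop. A straight bar from a level hinge 165 mm above the table, pointing to the press's front and up: 0.65 rad above level at rest, 0.05 rad at the stop. At the grip it needs about 3 N at first, 8 N near the stop; let go, it rises by itself.
- handle_a (a point): point on the upper face of that lever's flat black rubber grip (38 mm wide, 18 thick, 140 to 260 mm out from the hinge), on its centre line, 210 mm out along the bar; the hinge axis is 9 mm below that face's plane. Height 299 mm at rest, 184 at the stop. At rest x is level, from grip to column, y along the hinge, z up; the frame turns with the lever.
- handle_b (a point): the same point on the lever of the other, identical press, whose bed is empty. Each press is a grey C-frame fixed to the table, 210 x 120 mm, about 185 mm tall without its lever, which points roughly towards the robot and whose raised tip reaches 330 mm.
- panel_top (a point): centre of the upper face of the pale plywood panel, 90 x 140 x 5 mm, lying loose on the bed (35 mm above the table) of the press to be used, its brass hanger under the ram. A like panel lying on the table is a spare.

How it is judged:
On the way, in this order (a step that is already met when the one before it is completed fails the run):
1. the loaded press's lever is down at its stop (within 0.08 rad) and held there for 0.4 s (value of joint lever_a above 0.52 rad), for 0.4 s.
2. the lever is back up at rest (within 0.06 rad) (value of joint lever_a below 0.06 rad), for 0.2 s.
At the end, for the whole second after the job is handed in: The used lever is back up at rest (within 0.06 rad), the panel lies within 15 mm of where it started on the bed, and the other press's lever is up at rest (handle within 20 mm) (value of joint lever_a below 0.06 rad and distance of handle_b from where it was at the start of the episode below 0.02 m and distance of panel_top from where it was at the start of the episode below 0.015 m); the robot touches nothing.
It fails at once if the other press's lever is pushed (its handle moves more than 30 mm) (distance of handle_b from where it was at the start of the episode above 0.03 m).
It fails at once if the panel is shifted on the bed by more than 20 mm (distance of panel_top from where it was at the start of the episode above 0.02 m).
It also fails if it takes over 38 s, if anything falls off the work surface, if the arm or the gripper's body presses on something with over 40 N, if the wrist force passes 120 N, or if a joint passes its speed limit or range.

## Working session

There is one attempt and no reset: what is moved stays moved. The work goes in short steps, Python scripts to look and compute and a tool call to move; the robot and the scene stay as the last step left them, time stands still between calls to the robot, and variables do not carry over. Pictures are saved under pics/ and viewed, about 8 in all and at most 12, crops included, and the job is handed in when it is done.

Besides the shell and the picture viewer there is one more tool, called after "Request:" as name(argument=value, ...) on one line, values as JSON. play_rows: Moves the arm, as the interface text tells. Its arguments: {"type":"object","properties":{"motion":{"type":"array","items":{"type":"object","properties":{"fingers":{"type":"number"},"translation":{"type":"array","items":{"type":"number"}},"roll":{"type":"number"}}}}},"required":["motion"]}

```bash
mkdir -p pics; cat > h.py <<'E'
import numpy as np, cv2
from workcell import bot
def shot(name,fn):
    c=bot.camera(name); cv2.imwrite('pics/'+fn+'.png',c['pixels'][:,:,::-1]); np.savez('pics/'+fn,**{k:np.array(v) for k,v in c.items()}); return c
def ray(c,u,v):
    K=np.array(c['intrinsics']); d=np.array([float(c['k1']),0,0,0,0])
    p=cv2.undistortPoints(np.array([[[u,v]]],float),K,d)[0,0]
    T=np.array(c['world_to_cam']); R=T[:3,:3]; o=-R.T@T[:3,3]
    return o,R.T@np.array([p[0],p[1],1])
def onz(c,u,v,z):
    o,d=ray(c,u,v); return o+d*(z-o[2])/d[2]
def tri(a,b):
    (o1,d1),(o2,d2)=a,b
    s=np.linalg.lstsq(np.c_[d1,-d2],o2-o1,rcond=None)[0]
    p,q=o1+d1*s[0],o2+d2*s[1]; return (p+q)/2,np.linalg.norm(p-q)
def proj(c,P):
    T=np.array(c['world_to_cam']); d=np.array([float(c['k1']),0,0,0,0])
    return cv2.projectPoints(np.atleast_2d(P).astype(float),cv2.Rodrigues(T[:3,:3])[0],T[:3,3],np.array(c['intrinsics']),d)[0][:,0]
E
python3 - <<'E'
from h import *
a=shot('scene','s1');b=shot('top','t1')
cv2.imwrite('pics/st1.png',np.vstack([a['pixels'],b['pixels']])[:,:,::-1])
o=bot.get_obs();print(o)
for c in (a,b): print(ray(c,256,192),c['k1'])
E
```

```text
{'clock': 0.1, 'joint_pos': array([1.15401036e+00, 2.41339830e-01, 3.88676808e-03, 1.33522090e+00,
       2.42199894e-05, 1.57077945e+00]), 'joint_vel': array([ 0.00012726, -0.00018926,  0.00302905, -0.00074894, -0.00017785,
        0.00041423]), 'tau': array([ 1.27885100e-04, -3.73138583e+01,  2.53009862e+01,  1.08595353e-02,
        5.11927124e-05,  1.45708793e-05]), 'eef_pos': array([0.20218911, 0.45671164, 0.24451149]), 'tool_rot': array([ 8.38095162e-01,  5.45523252e-01, -7.93432913e-04,  5.01983908e-04]), 'ft_force': array([ 0.18874116, -0.21474263, -0.481026  ]), 'ft_torque': array([-0.01666714, -0.0127032 ,  0.02615179]), 'grip_width': 0.08546366216817965}
(array([ 0.98395479, -0.6509064 ,  0.76041035]), array([-0.41941606,  0.69011039, -0.58986564])) -0.035239540462489574
(array([0.44776795, 0.00432082, 1.36545909]), array([ 0.12472042,  0.01366086, -0.99226117])) -0.0302121704828689
```

View pics/s1.png

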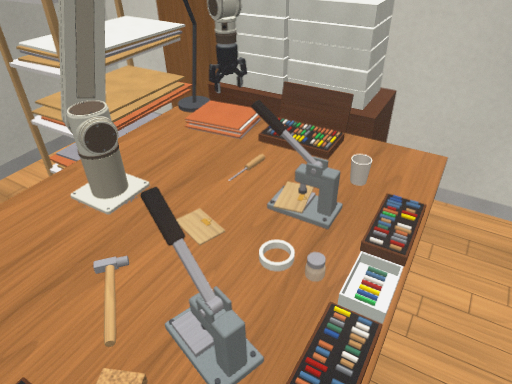

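View pics/t1.png

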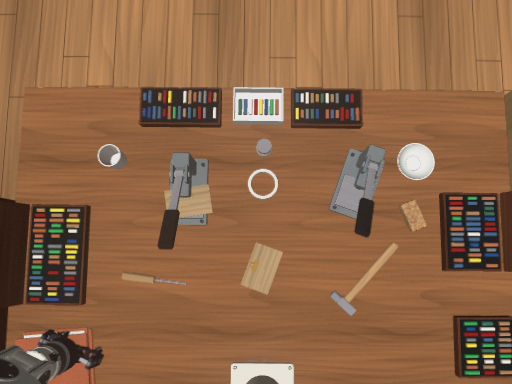

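The top view shows the loaded press on the left, with its panel at about (188,201) and its black grip from (178,198) to (168,245). The empty press is on the right with its grip at about (365,218). The spare panel lies on the table at (262,268). In the scene view the loaded grip is at about (268,115).

```bash
python3 - <<'E'
from h import *
a=dict(np.load('pics/s1.npz'));b=dict(np.load('pics/t1.npz'))
def blob(c,x0,x1,y0,y1):
    m=np.zeros(c['pixels'].shape[:2],np.uint8); m[y0:y1,x0:x1]=(c['pixels'][y0:y1,x0:x1].max(2)<60)
    n,l,s,ce=cv2.connectedComponentsWithStats(m); i=1+s[1:,4].argmax()
    p=np.argwhere(l==i)[:,::-1].astype(np.float32); print('area',s[i,4],'bbox',s[i])
    return cv2.boxPoints(cv2.minAreaRect(p)),ce[i]
def ends(B):
    if np.linalg.norm(B[0]-B[1])<np.linalg.norm(B[1]-B[2]): return (B[0]+B[1])/2,(B[2]+B[3])/2
    return (B[1]+B[2])/2,(B[3]+B[0])/2
for nm,rt,rs in (('A',(150,190,185,255),(248,288,95,140)),('B',(350,380,190,240),(130,190,180,250))):
    Bt,ct=blob(b,*rt); Bs,cs=blob(a,*rs)
    e=sorted(ends(Bt),key=lambda p:p[1]); f=sorted(ends(Bs),key=lambda p:-p[1])
    print(nm,'top ends',e,'scene ends',f)
    P=onz(b,*e[0],.2565);Q=onz(b,*e[1],.329)
    print(' top by height near hinge/tip',P,Q,np.linalg.norm(P-Q),'yaw to tip',np.degrees(np.arctan2(*(Q-P)[[1,0]])))
    print(' triang centroid',tri(ray(b,*ct),ray(a,*cs)),'tip',tri(ray(b,*e[1]),ray(a,*f[1])))
    H=P+(Q-P)*70/120; print(' handle',H)
E
```

```text
area 545 bbox [159 210  20  38 545]
area 369 bbox [252 101  36  34 369]
A top ends [array([172.67307, 209.13463], dtype=float32), array([164.86539, 248.17308], dtype=float32)] scene ends [array([283.1324 , 131.01637], dtype=float32), array([253.9801 , 102.94377], dtype=float32)]
 top by height near hinge/tip [0.54047895 0.23471884 0.2565    ] [0.44046203 0.23538996 0.329     ] 0.12353171549797434 yaw to tip 179.6155469140161
 triang centroid (array([0.48989468, 0.23815653, 0.28498768]), np.float64(0.002969240469575035)) tip (array([0.44147556, 0.23840178, 0.31895779]), np.float64(0.0026438067723642657))
 handle [0.48213574 0.23511033 0.29879167]
area 513 bbox [355 198  19  39 513]
area 932 bbox [141 188  43  57 932]
B top ends [array([366.52002, 198.36   ], dtype=float32), array([361.24   , 235.31999], dtype=float32)] scene ends [array([176.6    , 240.79999], dtype=float32), array([147.30771, 189.53845], dtype=float32)]
 top by height near hinge/tip [ 0.57320064 -0.26776268  0.2565    ] [ 0.47542551 -0.23560656  0.329     ] 0.12589774694976189 yaw to tip 161.7950826854461
 triang centroid (array([ 0.52259416, -0.25272278,  0.28901156]), np.float64(0.00035775150619384526)) tip (array([ 0.47677521, -0.23629176,  0.32088268]), np.float64(0.0032568273834637715))
 handle [ 0.51616515 -0.24900494  0.29879167]
```

Request:
play_rows(motion=[{"translation": [0, 0, -4], "roll": 0, "fingers": 1}, {"translation": [0, 0, -8], "roll": 0, "fingers": 1}, {"translation": [0, 0, -12], "roll": 0, "fingers": 1}, {"translation": [0, 0, -13], "roll": 0, "fingers": 1}, {"translation": [-0.9, 3.5, -13], "roll": -5, "fingers": 1}, {"translation": [-1.8, 7, -13], "roll": -10, "fingers": 1}, {"translation": [-2.7, 10.5, -13], "roll": -15, "fingers": 1}, {"translation": [-3.6, 14, -13], "roll": -20, "fingers": 1}, {"translation": [-4.5, 17.5, -13], "roll": -24, "fingers": 1}, {"translation": [-5.4, 21, -13], "roll": -24, "fingers": 1}, {"translation": [-6.3, 24.5, -13], "roll": -24, "fingers": 1}, {"translation": [-7.2, 28, -13], "roll": -24, "fingers": 1}, {"translation": [-8, 31.5, -13], "roll": -24, "fingers": 1}, {"translation": [-8.8, 34.6, -13], "roll": -24, "fingers": 1}, {"translation": [-8.8, 34.6, -13], "roll": -24, "fingers": 1}, {"translation": [-8.8, 34.6, -13], "roll": -24, "fingers": 1}])

```text
clock: 1.43
eef_pos: [0.484, 0.2353, 0.3741]
tool_rot: [0.708, 0.707, -0.001, -0.001]
ft_force: [0.4, 0.4, -0.1]
grip_width: 0.0002
```

```bash
python3 - <<'E'
from h import *
a=shot('scene','s2');b=shot('wrist','w2')
from scipy.spatial.transform import Rotation as R
o=bot.get_obs();print(o['eef_pos'],o['joint_pos'],o['ft_force'],o['grip_width']);print(R.from_quat(o['tool_rot']).as_matrix().round(3))
tip=o['eef_pos']-[0,0,.014];H=[.483,.2365,.299]
print('scene proj tip,handle',proj(a,[tip,H]),'wrist',proj(b,[tip,H]))
im=cv2.resize(a['pixels'][60:240,180:380],None,fx=3,fy=3,interpolation=cv2.INTER_CUBIC)
cv2.imwrite('pics/c2.png',im[:,:,::-1])
E
```

```text
[0.48264562 0.23685848 0.37489434] [4.55949797e-01 3.10193216e-01 4.31584105e-01 1.69345243e+00
 5.02732554e-04 4.53837341e-01] [-0.76846098  0.33885776  0.01531608] 5.069637439390303e-05
[[-0.002  1.    -0.001]
 [ 1.     0.002 -0.   ]
 [-0.    -0.001 -1.   ]]
scene proj tip,handle [[265.60863412  91.85938735]
 [265.7146188  112.49177039]] wrist [[253.92388045 251.80245595]
 [253.87480516 209.77324171]]
```

View pics/c2.png

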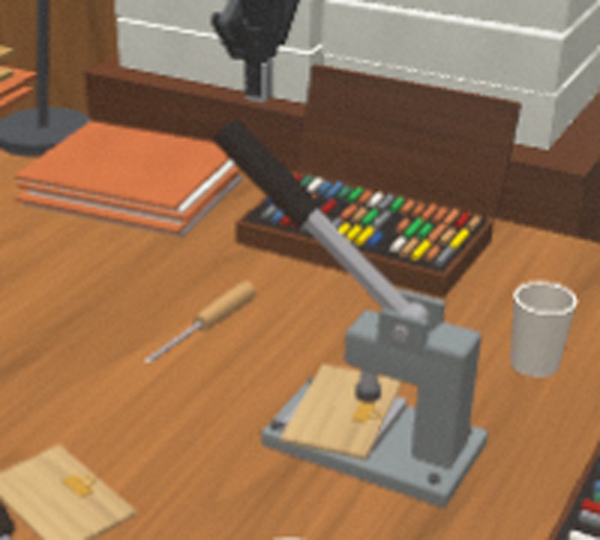

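View pics/w2.png

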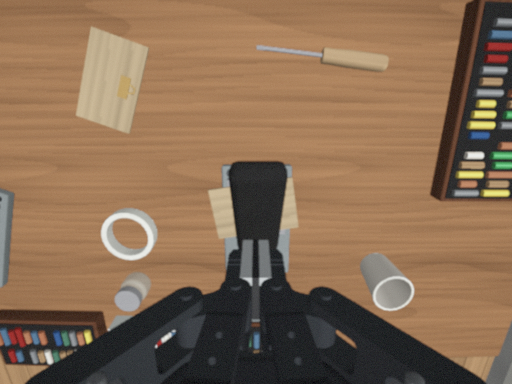

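The scene crop shows the closed fingertips at (257,95), directly above the raised grip. In the wrist view the grip (258,200) lines up with the fingers (256,260), so I'll press along the lever's arc.

Request:
play_rows(motion=[{"translation": [0.1, 0, 2.5], "roll": 0, "fingers": 1}, {"translation": [0.1, 0, 4], "roll": 0, "fingers": 1}, {"translation": [0.1, 0, 5], "roll": 0, "fingers": 1}, {"translation": [0.1, -0.2, 6], "roll": 0, "fingers": 1}, {"translation": [0.1, -0.9, 7.2], "roll": 0, "fingers": 1}, {"translation": [0.1, -1.8, 8.6], "roll": 0, "fingers": 1}, {"translation": [0.1, -2.5, 10], "roll": 0, "fingers": 1}, {"translation": [0.1, -3.2, 11.5], "roll": 0, "fingers": 1}, {"translation": [0.1, -3.7, 13], "roll": 0, "fingers": 1}, {"translation": [0.1, -4.2, 14.5], "roll": 0, "fingers": 1}, {"translation": [0.1, -4.5, 15.8], "roll": 0, "fingers": 1}, {"translation": [0.1, -4.6, 16.6], "roll": 0, "fingers": 1}, {"translation": [0.1, -4.6, 16.6], "roll": 0, "fingers": 1}])

```text
clock: 2.62
eef_pos: [0.437, 0.239, 0.2098]
tool_rot: [0.705, 0.709, 0.001, 0.001]
ft_force: [1.8, -0.0, 6.6]
grip_width: 0.0
```

Request:
play_rows(motion=[{"translation": [0, 0, 0.4], "roll": 0, "fingers": 1}, {"translation": [0, -0.1, 0.8], "roll": 0, "fingers": 1}, {"translation": [0, -0.1, 1.0], "roll": 0, "fingers": 1}, {"translation": [0, -0.1, 1.1], "roll": 0, "fingers": 1}, {"translation": [0, -0.1, 1.1], "roll": 0, "fingers": 1}])

```text
clock: 3.03
eef_pos: [0.4359, 0.2389, 0.2]
tool_rot: [0.706, 0.709, 0.001, -0.0]
ft_force: [0.1, -0.3, 6.9]
grip_width: -0.0002
```

```bash
python3 - <<'E'
from h import *
a=shot('scene','s3');o=bot.get_obs();print(o['clock'],o['eef_pos'],o['ft_force'])
im=cv2.resize(a['pixels'][60:240,180:380],None,fx=3,fy=3,interpolation=cv2.INTER_CUBIC)
cv2.imwrite('pics/c3.png',im[:,:,::-1])
E
```

```text
3.0833 [0.43587317 0.23894229 0.20010158] [-0.41744972  0.41584228  6.22036856]
```

View pics/c3.png

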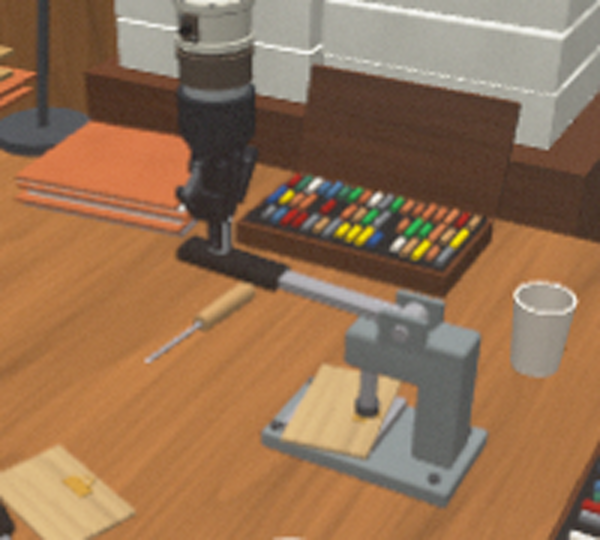

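The crop shows the fingertips on the grip at (220,250), the lever nearly level and the panel unmoved. The force is still spring-level, about 7 N, so I'll press on until it jumps at the stop.

Request:
play_rows(motion=[{"translation": [0, 0, 0.15], "roll": 0, "fingers": 1}, {"translation": [0, 0, 0.3], "roll": 0, "fingers": 1}, {"translation": [0, 0, 0.3], "roll": 0, "fingers": 1}, {"translation": [0, 0, 0.3], "roll": 0, "fingers": 1}])

```text
clock: 3.42
eef_pos: [0.4358, 0.239, 0.1986]
tool_rot: [0.706, 0.709, 0.002, 0.0]
ft_force: [-2.6, -2.0, 13.9]
grip_width: 0.0
```

The force rose to 14 N and the descent stopped at z 0.1986, against 0.1985 predicted, so this is the stop. Next I'll hold for a second.

Request:
play_rows(motion=[{"translation": [0, 0, 0.05], "roll": 0, "fingers": 1}, {"translation": [0, 0, 0.05], "roll": 0, "fingers": 1}, {"translation": [0, 0, 0.05], "roll": 0, "fingers": 1}, {"translation": [0, 0, 0.05], "roll": 0, "fingers": 1}, {"translation": [0, 0, 0.05], "roll": 0, "fingers": 1}, {"translation": [0, 0, 0.05], "roll": 0, "fingers": 1}, {"translation": [0, 0, 0.05], "roll": 0, "fingers": 1}, {"translation": [0, 0, 0.05], "roll": 0, "fingers": 1}, {"translation": [0, 0, 0.05], "roll": 0, "fingers": 1}, {"translation": [0, 0, 0.05], "roll": 0, "fingers": 1}, {"translation": [0, 0, 0.05], "roll": 0, "fingers": 1}, {"translation": [0, 0, 0.05], "roll": 0, "fingers": 1}])

```text
clock: 4.42
eef_pos: [0.4358, 0.239, 0.1985]
tool_rot: [0.706, 0.709, 0.002, 0.0]
ft_force: [-3.4, -1.5, 14.7]
grip_width: 0.0001
```

Request:
play_rows(motion=[{"translation": [0, 0, -0.8], "roll": 0, "fingers": 1}, {"translation": [0, 0.2, -2], "roll": 0, "fingers": 1}, {"translation": [0, 0.5, -3.5], "roll": 0, "fingers": 1}, {"translation": [0, 1, -5], "roll": 0, "fingers": 1}, {"translation": [0, 1.5, -6.5], "roll": 0, "fingers": 1}, {"translation": [0, 2.2, -8], "roll": 0, "fingers": 1}, {"translation": [0, 3, -9.5], "roll": 0, "fingers": 1}, {"translation": [0, 3.8, -10.8], "roll": 0, "fingers": 1}, {"translation": [0, 4.7, -12.2], "roll": 0, "fingers": 1}, {"translation": [0, 4.7, -14], "roll": 0, "fingers": 1}, {"translation": [0, 4.7, -17], "roll": 0, "fingers": 1}, {"translation": [0, 4.7, -19], "roll": 0, "fingers": 1}, {"translation": [0, 4.7, -19], "roll": 0, "fingers": 1}, {"translation": [0, 4.7, -19], "roll": 0, "fingers": 1}, {"translation": [0, 4.7, -19], "roll": 0, "fingers": 1}, {"translation": [0, 4.7, -19], "roll": 0, "fingers": 1}])

```text
clock: 5.75
eef_pos: [0.4822, 0.2378, 0.3835]
tool_rot: [0.706, 0.708, -0.001, -0.001]
ft_force: [-0.3, 0.4, -0.4]
grip_width: 0.0
```

```bash
python3 - <<'E'
from h import *
a=shot('scene','s4');o=bot.get_obs();print(o['clock'],o['eef_pos'],o['ft_force'])
p=dict(np.load('pics/s1.npz'))['pixels'].astype(int)
def bb(px,x0,x1,y0,y1):
    m=(px[y0:y1,x0:x1].max(2)<60).astype(np.uint8); n,l,s,c=cv2.connectedComponentsWithStats(m); i=1+s[1:,4].argmax(); return s[i],c[i].round(2)
for r in ((248,288,95,140),(130,190,180,250)): print(bb(p,*r),bb(a['pixels'],*r))
d=np.abs(a['pixels'].astype(int)-p).max(2)
print('panel diff',d[178:215,270:320].mean(),(d[178:215,270:320]>40).sum(),'bg noise',d[230:260,100:140].mean())
im=cv2.resize(a['pixels'][60:240,180:380],None,fx=3,fy=3,interpolation=cv2.INTER_CUBIC)
cv2.imwrite('pics/c4.png',im[:,:,::-1])
E
```

```text
5.8 [0.48233313 0.23771112 0.38340571] [-0.00504972  0.20304671 -0.64611755]
(array([  4,   6,  36,  34, 369], dtype=int32), array([20.59, 22.15])) (array([  4,   5,  36,  35, 390], dtype=int32), array([20.67, 22.02]))
(array([ 11,   8,  43,  57, 932], dtype=int32), array([30.65, 33.73])) (array([ 11,   8,  43,  57, 943], dtype=int32), array([30.79, 33.8 ]))
panel diff 2.5416216216216214 0 bg noise 2.8675
```

View pics/c4.png

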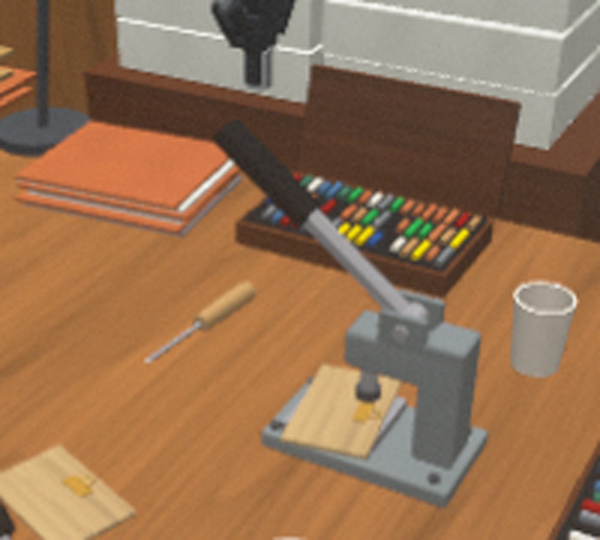

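The lever is back at its rest pixels, from (230,130) to (310,215) in the crop. The panel hasn't moved, and the fingers at (258,75) are clear of the grip.

```bash
python3 -c "
from workcell import bot
print(bot.job_done())"
```

```text
the job is handed in; nothing more can be done
None
```

I pushed the loaded press's lever down to its stop with closed fingers, held it for just over 1 s and let it spring back up, then handed the job in at about 5.8 s on the robot's clock. The hand-in gives no verdict.

- **At the stop:** the force rose from about 7 N to 14–15 N, and the descent stopped at a TCP height of 0.1985 m, the height I had worked out for the stop.
- **After release:** the scene camera showed both levers' grips within about 0.2 px of where they started. No pixel in the panel area had changed beyond noise.
- **Robot clear:** the force on the tool read about zero, and the fingertips were about 7 cm above the grip point.

No check failed or disagreed. I viewed six pictures.

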